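Fit the counting disc on a tablet counter's splined spindle

ROBOT

A 7-joint arm with a two-finger parallel gripper is mounted at the origin on a cart in front of the work surface, level with it; the furniture and walls round the work are solid. World frame = base frame: x ahead of the robot, y to its left, z up, the work surface at z = 0. Lengths are in m, angles in rad, forces in N, time in s.
With the tool pointing down it reaches from about 0.425 to 0.95 m from the base axis. Payload 16.7 kg.
Tool frame: the origin (TCP) lies midway between the tips of the shut fingers; the grasp point (between the pads) lies grip_depth behind it (grip_depth is the distance from the TCP to the grasp point, in m); z points along the fingers, y is the line along which they close (so a half turn about z gives the same grasp; the last joint's range is limited). The gripper opens to 94 mm and grips with 3 to 60 N. Pads are 16 mm wide; open, the fingers measure 119 mm over their backs; the gripper's body (75 mm by 177 mm) begins 78 mm behind the grasp point.
Start: joints at [-1.339, 0.426, 0.074, 1.606, -0.034, 1.111, -0.067], TCP at [0.251, 0.626, 0.175] pointing down, gripper open.
Joint ranges: [-2.85, 2.85], [-0.5, 2.14], [-1.23, 1.37], [0.21, 2.46], [-1.02, 4.16], [0.16, 2.05], [-2.73, 2.73]. Speed limits (rad/s): [1.89, 1.89, 2.39, 2.39, 3.01, 3.01, 3.01].

INTERFACE

Orientations are given as a unit quaternion [w, x, y, z].
In Python, from plant import read_state, camera, camera_params, hand_in, cut_out, tip_of, grip_depth gives the robot as it stands.
- The arm moves only by the tool play_rows, never from a script. Its argument "motion" is a list of rows, each a list of 2 entries, a list of its own where there are three numbers: the shift along the world's x, y, z in mm, then the turn, a rotation vector about the world's x, y, z in degrees. A call has 1 to 20 rows; each row shifts and turns the commanded pose from where the row before left it; what a row does not reach is not made up. A row lasts 1/8 s, in which the tool goes at most 62.5 mm and 10.7 degrees, less where a joint would pass 70% of its speed; a pose out of reach is approached as far as the arm can. A call with a gripper value outside its range is refused whole. "grip" is the finger opening in mm, from 0 to 94, set as the call begins (left out, the last holds). The fingers move at their own pace and stop on an object; the grip force is fixed at half the most. Time passes only in rows, so rows that do not move let the fingers close. It gives the time, the measured TCP pose, the force, the opening and the grip force at its end, in the units of the state.
- read_state(): the state, without advancing time (a new reading comes with each control period).
- camera(name): name is "scene" or "top" or "wrist"; returns the picture (480x640x3 uint8, red, green, blue); there is no depth.
- camera_params(name): a dict with "fovy" (degrees; the focal length in pixels is half the picture's height over the tangent of half this angle, whatever the lens; pixels are square), "cx", "cy" (the principal point, pixels), "view" (4x4, takes a point from world to camera coordinates); the wrist camera has in their place "T_tool_cam" (4x4, takes a point from camera to tool coordinates, whose origin is the TCP and whose axes are the flange's). Camera axes: x right, y down, z forward; pixel columns grow to the right and rows downward; lengths in m; the calibration is good to about 2 mm. The wrist camera is an equidistant fisheye: a pixel r from the principal point sees the ray r / f radians off the axis. A picture is of the moment at which its call begins: read the wrist's pose just before it. camera_params takes no time and is no camera call.
- hand_in(): hands the job in; it is judged then, once.
Trained networks look in the newest picture that a camera, given by its name, has taken for a name from the list of things; names that differ only in an ending like _2 or _b are one class to them, and where a whole thing is asked for, a point or a joint stands for the part that bears it (a point fixed in the world has none). Each returns a list of dicts, best first, with "conf" (0 to 1); they miss things now and then, are a little off and sometimes report something else, mostly with a low value. They report only what shows in the picture. A call takes as long as a camera call. They do not tell look-alikes from the thing itself.
- cut_out(label, camera): "pixels" (480x640 bool, what is visible of it) and "at" ([column, row] as shares, 0 to 1, of the picture: columns of its width, rows of its height, amid what is visible of it).
- tip_of(label, camera): "at" ([column, row] as shares, 0 to 1, of the picture: columns of its width, rows of its height: a listed point, or the origin of a listed thing).
The state is a dict: "t": time; "q": joint angles; "qd": joint speeds; "effort": joint torques, N m; "tcp_pos": TCP position; "eef_rot": TCP orientation; "force": force on the tool from outside, world axes, zero at the start; "moment": the same for the moment, N m; "grip_width": finger opening in m; "grasp_force": force on a finger pad.
Only numpy, scipy, OpenCV 4.12 (cv2) and the standard library are available. Lean on these libraries where they do the work, as an engineer would, in place of code of your own. Each camera call takes 0.05 s, during which the arm holds its last target. There are 200 camera calls.

TASK

Put the counting disc with the many small pockets on the tablet counter. First push the spindle lock slide in until it clicks, so that the spindle cannot turn with the disc; then lower the disc over the spindle, turn it until its splines mesh, and press it fully home against the lift spring - the spring pushes it up again if you let go, so finish while still holding it pressed down, ready for me to slip the retaining clip on. Leave the disc with the large pockets and the things lying round the counter where they are.

Things in the scene. Friction and masses are not known exactly. Their poses are not given: they have to be found in the camera images.
- disc_small: The disc to fit: loose, white plastic, 180 to 280 g, flat on the table left or right of the counter (the discs swap places). Flange 130 mm across, 6 mm thick, with 30 small half-round pockets, 9 mm wide, in its rim. Origin: centre of its underside, z up; x along one slot of the bore (and one corner of the hub).
- hub_small (a point): Grip point on the axis of the small-pocket disc, 30 mm above its underside. Hexagonal hub, 46 mm across flats, top 42 mm above the underside; grip two parallel flats from above (they face 30, 90, 150.. degrees from x). Through bore 23 mm in diameter with six slots 7.5 mm wide, reaching 18.5 mm from the axis, full height, at 0, 60, 120.. degrees from x, towards the hub's corners.
- disc_large: The other disc, not wanted: same size, material and hub, but 14 large half-round pockets, 19 mm wide, in its rim. Lies flat on the other side of the counter. Origin: centre of its underside.
- counter: Tablet counter, fixed. White housing 230 mm deep (x -125 to +105), 200 wide, top 58 mm above the table. Origin at table height, x from its front (robot side) to its back, z up. Aluminium bowl round the spindle, 144 mm inside, rim 84 mm high. Spindle axis upright at x = +20 mm, y = 0. Front left: chute with black arch, 93 mm high; front right: key panel; front middle: lock slide.
- lock_tab (a point): Middle of the top of the black thumb tab of the spindle lock slide, front middle of the counter; axes as the counter's. Tab 10 mm thick (x), 30 wide (y), standing from 62 to 79 mm above the table between two low rails (64 mm high). Push its front face along the counter's +x, towards the bowl.
- spindle_lock (a joint): Travel of the lock slide in m: 0 = out, spindle free; 0.024 = end stop, locked. Starts at 0 to 0.008. Moves with about 1 N; from 0.014 to 0.019 a ball plunger resists with 8 to 13 N, then it clicks over and holds the slide at 0.023 to 0.024. Its spring pawl drops into the nearest of 16 index gaps, turning the spindle by up to 12 degrees (or when it is next turned).
- spindle_seat (a point): On the spindle axis, 64 mm above the table, where the underside of the fully home disc lies; turns with the spindle, z up, x along one spline. Six splines every 60 degrees round the foot, 5 mm wide, reaching 17 mm from the axis, tops 18 mm above this point: an unmeshed disc stops there; slots enter within about 5 degrees. Locked, the spindle has 2 degrees of play; unlocked it turns freely.
- spindle_top (a point): Top of the spindle, 54 mm above the seat. Plain steel pilot pin, 21 mm in diameter, its last 6.5 mm tapered to 11 mm; the clip groove near the top comes clear of the hub only when the disc is home.
- lift_collar (a joint): How far the spring collar round the spindle's foot is pressed down, in m: 0 = up, its top 8 mm above the seat, where a meshed but unpressed disc rests; 0.008 = fully down, disc home. The spring pushes up with about 4 N at 0 and 8 N at 0.008.
- strips: Bystander: pack of tablet strips, 46 x 83 x 37 mm, behind the counter to the left. Origin: centre of its underside.
- carton: Bystander: ointment carton, 99 x 31 x 27 mm, behind the counter to the right. Origin: centre of its underside.
Not all that is in view belongs to the job. What is shaped like the disc_small but pink is not meant.

How it is judged:
By the outcome, as a careful person would: the job done as asked, in the order asked, and still so for the second after the job is handed in, while the arm keeps its last pose, push and grip.
It also fails if it takes over 58 s, if anything falls off the work surface, if the arm or the gripper's body presses on something with over 40 N, if the wrist force passes 120 N, or if a joint passes its speed limit or range.

## Working session

There is one attempt and no reset: what is moved stays moved. The work goes in short steps, Python scripts to look and compute and a tool call to move; the robot and the scene stay as the last step left them, time stands still between calls to the robot, and variables do not carry over. Pictures are saved under pics/ and viewed, at most 10 in all, crops included, and the job is handed in when it is done.

Besides the shell and the picture viewer there is one more tool, called after "Request:" in YAML: its name, and indented under it one key for each argument. play_rows: Moves the arm, as the interface text tells. Its arguments: {"type":"object","properties":{"motion":{"type":"array"},"grip":{"type":"number"}},"required":["motion"]}

```bash
mkdir -p pics; ls
cat > h.py <<'E'
from plant import *
import numpy as np, cv2
from scipy.spatial.transform import Rotation as R
def P(name):
    p=camera_params(name); f=240/np.tan(np.radians(p["fovy"])/2); return p,f
def ray(name,px):
    p,f=P(name); d=(np.array(px,float)-[p["cx"],p["cy"]])/f
    if name=="wrist":
        s=read_state(); q=s["eef_rot"]; Rt=R.from_quat([q[1],q[2],q[3],q[0]]).as_matrix()
        r=np.hypot(*d); v=np.r_[d/r*np.sin(r),np.cos(r)] if r>0 else np.array([0,0,1.])
        T=np.array(p["T_tool_cam"]); return s["tcp_pos"]+Rt@T[:3,3], Rt@T[:3,:3]@v
    V=np.array(p["view"]); return -V[:3,:3].T@V[:3,3], V[:3,:3].T@np.r_[d,1]
def at(name,px,z):
    o,v=ray(name,px); return o+v*(z-o[2])/v[2]
def proj(name,X):
    p,f=P(name); V=np.array(p["view"]); c=V[:3,:3]@X+V[:3,3]; return c[:2]/c[2]*f+[p["cx"],p["cy"]]
def save(name,fn,crop=None,k=1):
    im=camera(name)
    cv2.imwrite("pics/raw_"+fn,im[:,:,::-1])
    if crop: a,b,c,d=crop; im=im[b:d,a:c]
    im=cv2.resize(im,None,fx=k,fy=k,interpolation=cv2.INTER_CUBIC)
    cv2.imwrite("pics/"+fn,im[:,:,::-1])
E
python3 - <<'E'
from h import *
print(read_state(),grip_depth if not callable(grip_depth) else grip_depth())
save("top","top0.png"); save("scene","scene0.png")
for n in ("top","scene"):
    p,f=P(n); print(n,f,ray(n,(320,240)))
    for l in ["disc_small","hub_small","disc_large","counter","lock_tab","spindle_seat","spindle_top","strips","carton"]:
        for r in tip_of(l,n)[:2]:
            px=np.array(r["at"])*[640,480]
            z={"hub_small":.03,"lock_tab":.079,"spindle_top":.118,"spindle_seat":.064}.get(l,0)
            print(n,l,round(r["conf"],2),px.round(1),at(n,px,z).round(4))
E
```

```text
pics
{'t': 0.0, 'q': array([-1.33850525,  0.42673056,  0.07386917,  1.60661733, -0.0340671 ,
        1.11079926, -0.06708355]), 'qd': array([ 0.00141382,  0.00039925, -0.00172704, -0.00033522,  0.00019099,
       -0.00066194, -0.00165536]), 'effort': array([ 6.26033379e-04, -9.35833812e+01,  3.66698049e+00, -4.54157817e+01,
       -4.88161063e-02,  2.07860529e-02,  1.29193136e-04]), 'tcp_pos': array([0.25136765, 0.62592803, 0.17467261]), 'eef_rot': array([-5.71159310e-05,  1.89746812e-01,  9.81832841e-01, -6.45099719e-04]), 'force': array([0.2464649 , 0.24640906, 0.55623124]), 'moment': array([ 0.01801502, -0.00591336, -0.01575347]), 'grasp_force': 0.0, 'grip_width': 0.09411012216524825} 0.0188
top 583.1933675071156 (array([2.62963674e-01, 1.07657932e-03, 1.48981611e+00]), array([ 0.20655612,  0.00688961, -0.97847599]))
top disc_small 0.93 [253.  306.8] [0.4    0.1794 0.    ]
top disc_small 0.68 [185.1 257. ] [0.5259 0.3614 0.    ]
top hub_small 0.64 [182.6 254.1] [0.528 0.361 0.03 ]
top hub_small 0.61 [252.4 306. ] [0.3992 0.1773 0.03  ]
top disc_large 0.6 [465.9 264.7] [ 0.5191 -0.
[... 490 characters left out ...]
sc_small 0.57 [250.2 236.6] [0.4044 0.1825 0.    ]
scene disc_small 0.56 [265.  182.7] [0.5232 0.3601 0.    ]
scene hub_small 0.6 [263.8 171. ] [0.5306 0.3786 0.03  ]
scene hub_small 0.6 [249.9 233.7] [0.4025 0.1678 0.03  ]
scene disc_large 0.82 [392.6 393.1] [ 0.5192 -0.3712  0.    ]
scene counter 0.75 [346.9 260.3] [ 0.6038 -0.0138  0.    ]
scene lock_tab 0.63 [314.7 252.2] [ 0.5153 -0.003   0.079 ]
scene spindle_seat 0.68 [351.9 244.5] [ 0.6153 -0.0152  0.064 ]
scene spindle_top 0.83 [356.5 230.9] [ 0.624  -0.0187  0.118 ]
scene strips 0.68 [329.5 182.3] [0.6997 0.269  0.    ]
scene strips 0.2 [265.9 174.1] [ 0.5404  0.3941 -0.    ]
scene carton 0.9 [434.7 330.7] [ 0.6891 -0.2914  0.    ]
```

View pics/top0.png

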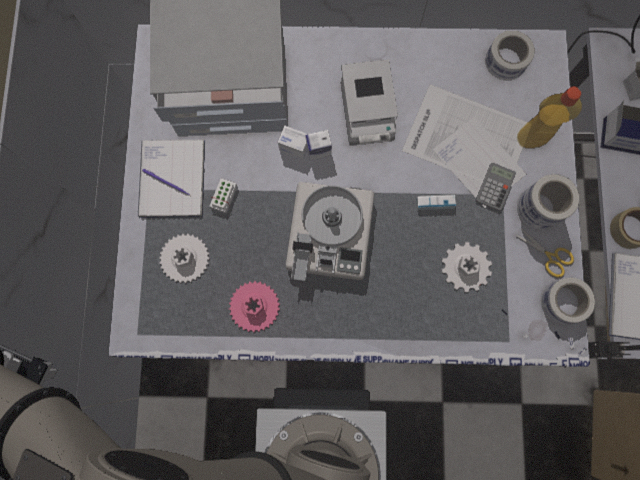

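View pics/scene0.png

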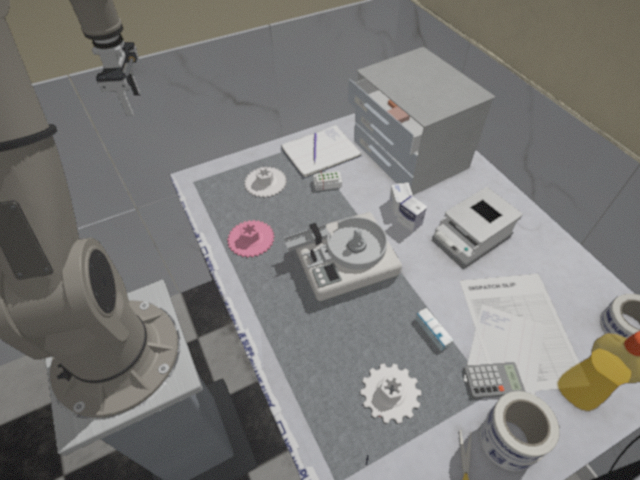

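The top view shows the white small-pocket disc at about (183,257), the pink look-alike at (254,306), the large-pocket disc at (467,265) and the counter at about (331,225). The detector positions match these. I'll fly over the white disc first for a wrist look.

```bash
python3 -c "
from h import *
print(camera_params('wrist'))"
```

```text
{'fovy': 65.70646984690485, 'cx': 325.2966869786766, 'cy': 247.34459492059926, 'T_tool_cam': array([[-2.80701956e-04, -9.65389533e-01, -2.60812139e-01,
         7.54001811e-02],
       [ 9.99999932e-01, -2.08856267e-04, -3.03184828e-04,
         6.63737672e-04],
       [ 2.38219210e-04, -2.60812206e-01,  9.65389526e-01,
        -2.08133705e-01],
       [ 0.00000000e+00,  0.00000000e+00,  0.00000000e+00,
         1.00000000e+00]])}
```

Request:
play_rows:
  motion:
    - [[40,-40,15],[0,0,2]]
    - [[40,-40,15],[0,0,2]]
    - [[40,-40,15],[0,0,2]]
    - [[40,-40,15],[0,0,2]]
    - [[40,-40,15],[0,0,2]]
    - [[20,-40,0],[0,0,2]]
    - [[0,-25,0],[0,0,3]]
    - [[0,0,0],[0,0,0]]
  grip: 94

```text
t: 2.0
tcp_pos: [0.4722, 0.3595, 0.2508]
eef_rot: [0.0, 0.061, 0.998, 0.0]
force: [-0.2, 1.6, -0.1]
grip_width: 0.0943
grasp_force: 0.0
```

Run:
```python
from h import *
save("wrist","w1.png")
for l,z in (("disc_small",0),("hub_small",.03)):
    for r in tip_of(l,"wrist")[:2]:
        px=np.array(r["at"])*[640,480]; print(l,r["conf"],px,at("wrist",px,z))
```

```text
disc_small 0.69 [178.496 178.416] [4.04811209e-01 1.78903528e-01 5.55111512e-17]
disc_small 0.55 [330.688 250.08 ] [0.52411435 0.3631301  0.        ]
hub_small 0.94 [329.408 261.504] [0.52953365 0.36088906 0.03      ]
hub_small 0.67 [168.32  178.704] [0.40222588 0.17813895 0.03      ]
```

View pics/w1.png

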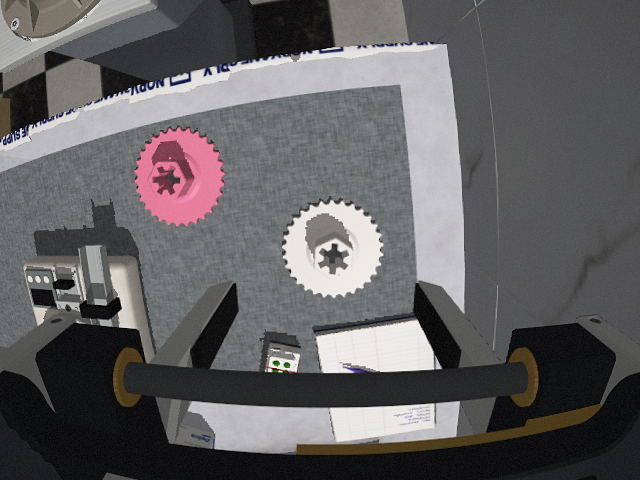

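The wrist picture shows the white disc with 30 small pockets centred near (332,248), its slotted hub top near (333,257), and the pink one at (180,176). I'll rectify this to get the centre and the slot angle.

```bash
cat >> h.py <<'E'
def wproj(X,s=None):
    s=s or read_state(); p,f=P("wrist"); q=s["eef_rot"]; Rt=R.from_quat([q[1],q[2],q[3],q[0]]).as_matrix()
    T=np.array(p["T_tool_cam"]); Xt=(np.asarray(X)-s["tcp_pos"])@Rt; c=(Xt-T[:3,3])@T[:3,:3]
    rr=np.hypot(c[...,0],c[...,1]); th=np.arctan2(rr,c[...,2]); k=f*th/np.maximum(rr,1e-9)
    return c[...,0]*k+p["cx"], c[...,1]*k+p["cy"]
def polar(im,c,z,r0,r1,nr=20,na=720,name="wrist"):
    a=np.arange(na)*2*np.pi/na; r=np.linspace(r0,r1,nr)
    X=np.stack([c[0]+r[:,None]*np.cos(a),c[1]+r[:,None]*np.sin(a),np.full((nr,na),z)],-1)
    u,v=wproj(X) if name=="wrist" else pr(name,X)
    return cv2.remap(im,u.astype(np.float32),v.astype(np.float32),cv2.INTER_CUBIC)
def pr(name,X):
    p,f=P(name); V=np.array(p["view"]); c=X@V[:3,:3].T+V[:3,3]
    return c[...,0]/c[...,2]*f+p["cx"], c[...,1]/c[...,2]*f+p["cy"]
def rect(im,c,z,half,n):  # map: up=+x, left=+y
    g=np.linspace(half,-half,n); X=np.stack([c[0]+np.repeat(g[:,None],n,1),c[1]+np.repeat(g[None],n,0),np.full((n,n),z)],-1)
    u,v=wproj(X); return cv2.remap(im,u.astype(np.float32),v.astype(np.float32),cv2.INTER_CUBIC)
def phase(sig,n): # angle (deg) of the maximum of n-fold component, mod 360/n, and strength
    F=np.sum(sig*np.exp(-1j*n*np.arange(len(sig))*2*np.pi/len(sig)))/len(sig); return (-np.degrees(np.angle(F))/n)%(360/n),abs(F)
E
cat > disc.py <<'E'
from h import *
im=cv2.imread("pics/raw_w1.png"); g=cv2.cvtColor(im,cv2.COLOR_BGR2GRAY).astype(np.float32)
# flange centre: contrast inside r=55..59 vs outside 66..70
from scipy.optimize import minimize
def cost(c,z=0.006):
    return -(polar(g,c,z,.052,.059,5,360).mean()-polar(g,c,z,.0665,.072,5,360).mean())
m=minimize(cost,[.526,.362],method="Nelder-Mead",options=dict(initial_simplex=[[.526,.362],[.53,.362],[.526,.366]],xatol=1e-5))
print("flange",m.x,m.fun)
# hub slots: dark at r 12.5..18 at slot angles, 6-fold
def c2(c): 
    s=polar(g,c,.042,.0135,.0175,5).mean(0); return -phase(-s,6)[1]
m2=minimize(c2,m.x,method="Nelder-Mead",options=dict(initial_simplex=[m.x,m.x+[.003,0],m.x+[0,.003]],xatol=1e-5))
for c in (m.x,m2.x):
    s=polar(g,c,.042,.0135,.0175,5).mean(0); print("slots",c,phase(-s,6))
out=np.hstack([rect(im,m.x,.006,.08,400),rect(im,m.x,.042,.035,400)])
cv2.imwrite("pics/d1.png",out)
E
python3 disc.py
```

```text
flange [0.52338412 0.36607716] -118.920654296875
slots [0.52338412 0.36607716] (np.float64(48.64437987135829), np.float64(42.81885899299138))
slots [0.52290616 0.36594756] (np.float64(48.6225559574637), np.float64(43.51535030362881))
```

View pics/d1.png

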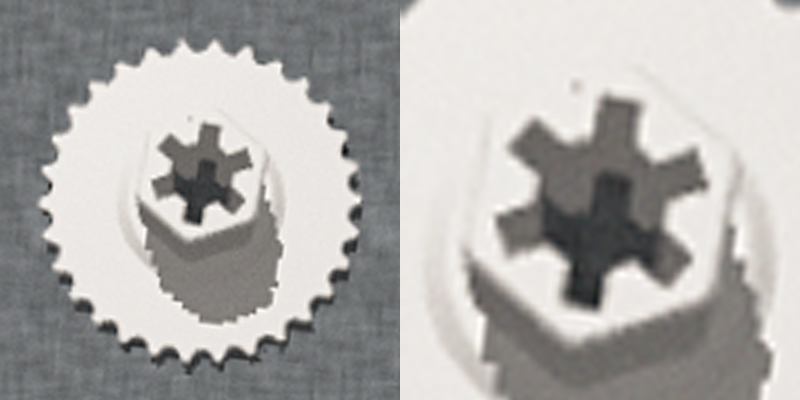

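The rectified view confirms 30 small pockets. The disc centre is (0.523, 0.366), the slots are at 48.6° mod 60, and the flats are at 78.6°. Next I'll go to the counter and shut the fingers on the way.

Request:
play_rows:
  motion:
    - [[0,-60,0],[0,0,0]]
    - [[0,-60,0],[0,0,0]]
    - [[0,-60,0],[0,0,0]]
    - [[0,-60,0],[0,0,0]]
    - [[-6,-60,0],[0,0,0]]
    - [[-6,-60,0],[0,0,0]]
    - [[0,-9,0],[0,0,0]]
    - [[0,0,0],[0,0,0]]
  grip: 0

```text
t: 3.15
tcp_pos: [0.4599, -0.0069, 0.2505]
eef_rot: [0.0, 0.06, 0.998, 0.0]
force: [1.1, -0.2, -0.8]
grip_width: 0.0172
grasp_force: 0.0
```

Run:
```python
from h import *
save("wrist","w2.png")
for l,z in (("lock_tab",.079),("spindle_top",.118),("spindle_seat",.064),("counter",0)):
    for r in tip_of(l,"wrist")[:2]:
        px=np.array(r["at"])*[640,480]; print(l,r["conf"],px,at("wrist",px,z))
```

```text
lock_tab 0.94 [333.12 266.4 ] [ 0.50896992 -0.00282146  0.079     ]
spindle_top 0.91 [334.08  380.016] [ 0.62791063 -0.01568137  0.118     ]
spindle_seat 0.77 [331.904 352.224] [ 0.62385479 -0.01708535  0.064     ]
counter 0.92 [330.688 318.72 ] [ 0.60883874 -0.01640924  0.        ]
```

View pics/w2.png

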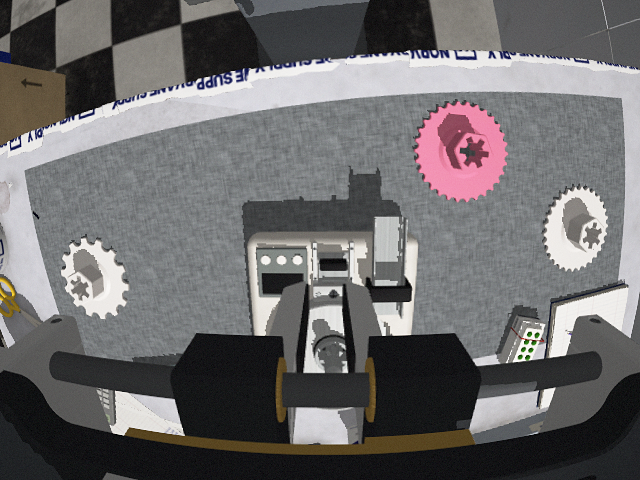

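The wrist picture shows the counter aligned with the image. The front edge is at row 235, the black lock tab at (333,265), the chute on the right and the key panel on the left. I'll rectify around the tab.

Run:
```python
from h import *
im=cv2.imread("pics/raw_w2.png"); c=(.515,-.003)
o=[]
for z in (.079,.058):
    r=rect(im,c,z,.06,400)
    for i in range(0,121,10):
        cv2.line(r,(int(i/120*400),0),(int(i/120*400),399),(0,255,255) if i==60 else (0,120,0),1)
        cv2.line(r,(0,int(i/120*400)),(399,int(i/120*400)),(0,255,255) if i==60 else (0,120,0),1)
    o.append(r)
cv2.imwrite("pics/t1.png",np.hstack(o))
```

```text
(no output)
```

View pics/t1.png

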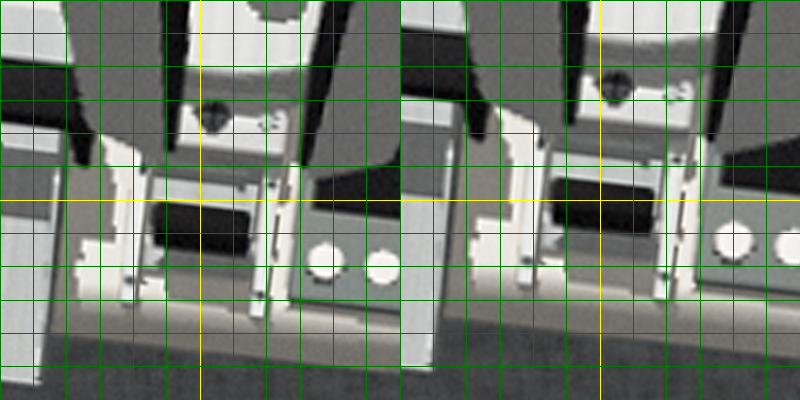

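The tab top is centred at (0.506, -0.003), 29 mm wide as expected, with its front face at x≈0.502. Counter yaw is about -7°. I'll descend in front of it.

Request:
play_rows:
  motion:
    - [[0,6,-50],[0,0,0]]
    - [[10,0,-55],[0,0,0]]
    - [[12,0,-50],[0,0,0]]
    - [[0,0,-26],[0,0,0]]
    - [[0,0,0],[0,0,0]]
  grip: 0

```text
t: 4.03
tcp_pos: [0.4802, -0.0014, 0.0678]
eef_rot: [-0.002, 0.06, 0.998, -0.001]
force: [-0.4, -0.2, 0.2]
grip_width: 0.0004
grasp_force: 0.0
```

Request:
play_rows:
  motion:
    - [[5,-0.6,0],[0,0,0]]
    - [[5,-0.6,0],[0,0,0]]
    - [[4,-0.5,0],[0,0,0]]
    - [[4,-0.5,0],[0,0,0]]
    - [[0,0,0],[0,0,0]]

```text
t: 4.65
tcp_pos: [0.4998, -0.0039, 0.0695]
eef_rot: [0.0, 0.06, 0.998, -0.0]
force: [-0.5, -0.4, -0.1]
grip_width: 0.0005
grasp_force: 0.0
```

Request:
play_rows:
  motion:
    - [[2,-0.25,0],[0,0,0]]
    - [[2,-0.25,0],[0,0,0]]
    - [[2,-0.25,0],[0,0,0]]

```text
t: 5.03
tcp_pos: [0.5056, -0.0046, 0.0694]
eef_rot: [-0.0, 0.06, 0.998, -0.0]
force: [-0.7, 0.5, 0.0]
grip_width: 0.0005
grasp_force: 0.0
```

Request:
play_rows:
  motion:
    - [[2,-0.25,0],[0,0,0]]
    - [[2,-0.25,0],[0,0,0]]

```text
t: 5.28
tcp_pos: [0.5097, -0.0051, 0.0694]
eef_rot: [-0.0, 0.06, 0.998, -0.0]
force: [0.4, 0.4, 0.9]
grip_width: 0.0005
grasp_force: 0.0
```

Request:
play_rows:
  motion:
    - [[2,-0.25,0],[0,0,0]]
    - [[0,0,0],[0,0,0]]

```text
t: 5.52
tcp_pos: [0.5116, -0.0054, 0.0693]
eef_rot: [-0.0, 0.06, 0.998, -0.0]
force: [0.2, -0.3, -0.3]
grip_width: 0.0007
grasp_force: 0.0
```

Run:
```python
from h import *
save("wrist","w3.png",(230,100,470,340),3); r=tip_of("lock_tab","wrist")
for x in r[:2]:
    px=np.array(x["at"])*[640,480]; print(x["conf"],px,at("wrist",px,.079))
im=cv2.imread("pics/w3.png"); cv2.imwrite("pics/w3.png",cv2.resize(im,(600,600)))
```

```text
0.74 [328.512 279.888] [ 0.50926078 -0.00276504  0.079     ]
0.61 [ 98.368 416.208] [ 0.60983561 -0.20378781  0.079     ]
```

View pics/w3.png

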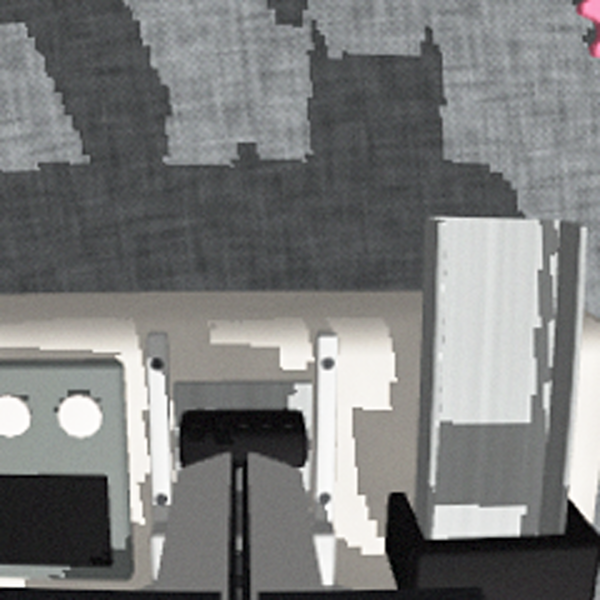

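Run:
```python
from h import *
print(read_state()["tcp_pos"])
for row in (258,264,270,275,282,286): print(row,[at("wrist",(327,row),z).round(4)[0] for z in (.062,.069,.079)])
for dx in (-.012,-.008,0,.008): print(dx,wproj(np.array([.5116+dx,-.0054-dx*.12,.0693])))
im=cv2.imread("pics/raw_w3.png"); print([int(x) for x in im[255:300,320].mean(1)])
```

```text
[ 0.51144831 -0.00536509  0.0693361 ]
258 [np.float64(0.5013), np.float64(0.4992), np.float64(0.4963)]
264 [np.float64(0.5051), np.float64(0.5029), np.float64(0.4997)]
270 [np.float64(0.509), np.float64(0.5066), np.float64(0.5033)]
275 [np.float64(0.5122), np.float64(0.5097), np.float64(0.5062)]
282 [np.float64(0.5167), np.float64(0.5141), np.float64(0.5104)]
286 [np.float64(0.5194), np.float64(0.5167), np.float64(0.5129)]
-0.012 (np.float64(324.41607133747414), np.float64(259.0252116469781))
-0.008 (np.float64(324.4269233340285), np.float64(265.57308978045506))
0 (np.float64(324.4487996100952), np.float64(278.44497482967614))
0.008 (np.float64(324.4708360846672), np.float64(291.0020919497752))
[114, 113, 114, 116, 111, 118, 119, 114, 89, 26, 9, 15, 18, 13, 14, 17, 15, 10, 12, 22, 23, 19, 20, 40, 30, 46, 104, 125, 119, 122, 122, 117, 120, 120, 119, 121, 120, 122, 115, 118, 119, 117, 126, 122, 120]
```

I can't tell from this picture whether the black block at (327,272) is the tab already being pushed. The slide needs only about 1 N, which is within the force noise. I'll keep pushing in small steps and watch for the plunger force.

Request:
play_rows:
  motion:
    - [[2,-0.25,0],[0,0,0]]

```text
t: 5.75
tcp_pos: [0.5134, -0.0055, 0.0694]
eef_rot: [-0.0, 0.06, 0.998, 0.0]
force: [-0.1, 0.6, -0.5]
grip_width: 0.0004
grasp_force: 0.0
```

Request:
play_rows:
  motion:
    - [[2,-0.25,0],[0,0,0]]

```text
t: 5.88
tcp_pos: [0.5157, -0.0058, 0.0694]
eef_rot: [0.0, 0.06, 0.998, -0.0]
force: [0.8, -0.5, 0.2]
grip_width: 0.0002
grasp_force: 0.0
```

Request:
play_rows:
  motion:
    - [[2,-0.25,0],[0,0,0]]

```text
t: 6.0
tcp_pos: [0.5177, -0.0061, 0.0694]
eef_rot: [0.0, 0.06, 0.998, -0.0]
force: [0.3, 0.5, -0.8]
grip_width: 0.0005
grasp_force: 0.0
```

Request:
play_rows:
  motion:
    - [[2,-0.25,0],[0,0,0]]

```text
t: 6.12
tcp_pos: [0.5197, -0.0063, 0.0694]
eef_rot: [0.0, 0.06, 0.998, -0.0]
force: [-0.3, -0.6, -0.4]
grip_width: 0.0004
grasp_force: 0.0
```

Run:
```python
from h import *
save("wrist","w4.png"); print(read_state()["tcp_pos"])
im=cv2.imread("pics/raw_w4.png"); print([int(x) for x in im[235:300,320].mean(1)])
for row in (250,255,260,265,270): print(row,[at("wrist",(327,row),z).round(4)[0] for z in (.062,.069,.079)])
a=cv2.imread("pics/raw_w3.png")[180:330,240:420]; b=im[180:330,240:420]
cv2.imwrite("pics/cmp.png",cv2.resize(np.hstack([a,b]),(792,330),interpolation=cv2.INTER_CUBIC))
```

```text
[ 0.5198938  -0.00636394  0.0693844 ]
[144, 138, 148, 136, 123, 96, 115, 115, 113, 114, 114, 115, 111, 113, 120, 96, 47, 12, 17, 14, 10, 18, 20, 15, 8, 22, 13, 21, 22, 16, 12, 15, 18, 15, 18, 16, 15, 11, 36, 179, 226, 220, 219, 219, 221, 207, 153, 109, 116, 117, 114, 116, 119, 115, 116, 118, 120, 116, 121, 118, 120, 122, 123, 120, 123]
250 [np.float64(0.5048), np.float64(0.5029), np.float64(0.5001)]
255 [np.float64(0.5079), np.float64(0.5059), np.float64(0.503)]
260 [np.float64(0.5111), np.float64(0.5089), np.float64(0.5059)]
265 [np.float64(0.5142), np.float64(0.512), np.float64(0.5088)]
270 [np.float64(0.5174), np.float64(0.5151), np.float64(0.5117)]
```

View pics/cmp.png

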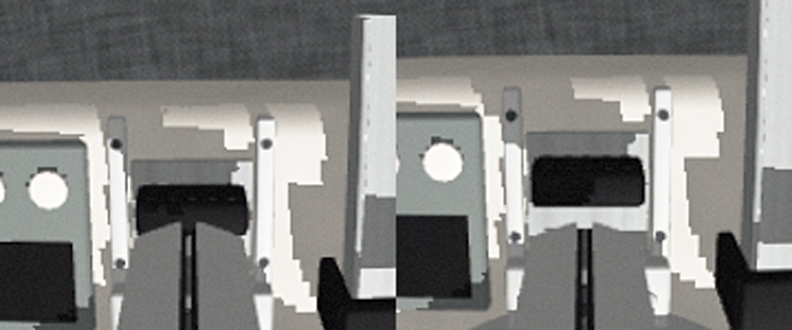

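The picture shows the tab unmoved on the robot side of the fingertips: its front foot is still at x≈0.505, and the fingers passed over it. The tips must therefore sit higher than the nominal TCP. I'll go back and feel for the height in front of the tab.

Request:
play_rows:
  motion:
    - [[0,0,20],[0,0,0]]
    - [[-22,2.7,0],[0,0,0]]
    - [[-22,2.7,0],[0,0,0]]
    - [[0,0,-20],[0,0,0]]
    - [[0,0,-2],[0,0,0]]
    - [[0,0,-2],[0,0,0]]
  grip: 0

```text
t: 6.92
tcp_pos: [0.4758, -0.0011, 0.0656]
eef_rot: [0.0, 0.06, 0.998, -0.0]
force: [0.5, -0.4, -0.3]
grip_width: 0.0004
grasp_force: 0.0
```

Request:
play_rows:
  motion:
    - [[0,0,-1.5],[0,0,0]]
    - [[0,0,-1.5],[0,0,0]]

```text
t: 7.18
tcp_pos: [0.4758, -0.001, 0.0625]
eef_rot: [0.0, 0.06, 0.998, 0.0]
force: [0.4, 0.2, 0.8]
grip_width: 0.0009
grasp_force: 0.0
```

Request:
play_rows:
  motion:
    - [[0,0,-1.5],[0,0,0]]

```text
t: 7.3
tcp_pos: [0.4756, -0.0009, 0.0609]
eef_rot: [0.0, 0.06, 0.998, 0.0]
force: [1.1, -0.4, 0.6]
grip_width: 0.0005
grasp_force: 0.0
```

Request:
play_rows:
  motion:
    - [[0,0,-1.5],[0,0,0]]

```text
t: 7.42
tcp_pos: [0.4755, -0.001, 0.0593]
eef_rot: [0.0, 0.06, 0.998, -0.0]
force: [-0.2, 0.8, -0.6]
grip_width: 0.0009
grasp_force: 0.0
```

Request:
play_rows:
  motion:
    - [[0,0,12],[0,0,0]]
    - [[14,-1.7,0],[0,0,0]]
    - [[0,0,-5],[0,0,0]]
    - [[0,0,-1.5],[0,0,0]]

```text
t: 7.92
tcp_pos: [0.4891, -0.0028, 0.0642]
eef_rot: [-0.0, 0.06, 0.998, -0.0]
force: [-0.4, -0.5, 0.5]
grip_width: 0.0006
grasp_force: 0.0
```

Request:
play_rows:
  motion:
    - [[0,0,-1.5],[0,0,0]]
    - [[0,0,-1.5],[0,0,0]]

```text
t: 8.18
tcp_pos: [0.4893, -0.0026, 0.0617]
eef_rot: [-0.0, 0.06, 0.998, -0.0]
force: [-0.2, -0.3, -0.3]
grip_width: 0.0002
grasp_force: 0.0
```

Request:
play_rows:
  motion:
    - [[0,0,-1.5],[0,0,0]]

```text
t: 8.3
tcp_pos: [0.4894, -0.0026, 0.0603]
eef_rot: [-0.0, 0.06, 0.998, -0.0]
force: [-0.2, 0.2, -0.3]
grip_width: 0.0002
grasp_force: 0.0
```

Request:
play_rows:
  motion:
    - [[0,0,-1.5],[0,0,0]]

```text
t: 8.43
tcp_pos: [0.4895, -0.0026, 0.0588]
eef_rot: [-0.0, 0.06, 0.998, -0.0]
force: [0.4, -0.5, -0.1]
grip_width: 0.0006
grasp_force: 0.0
```

Run:
```python
from h import *
save("wrist","w5.png"); s=read_state(); print(s["tcp_pos"],s["force"])
im=cv2.imread("pics/raw_w5.png")
b=im[180:330,240:420]
sc=camera("scene")[:,:,::-1]; 
cv2.imwrite("pics/cmp2.png",np.hstack([cv2.resize(b,(396,330),interpolation=cv2.INTER_CUBIC),cv2.resize(sc[180:313,235:395],(396,330),interpolation=cv2.INTER_CUBIC)]))
```

```text
[ 0.48939377 -0.00262548  0.05864675] [-0.04741392 -0.7313086  -0.54309043]
```

View pics/cmp2.png

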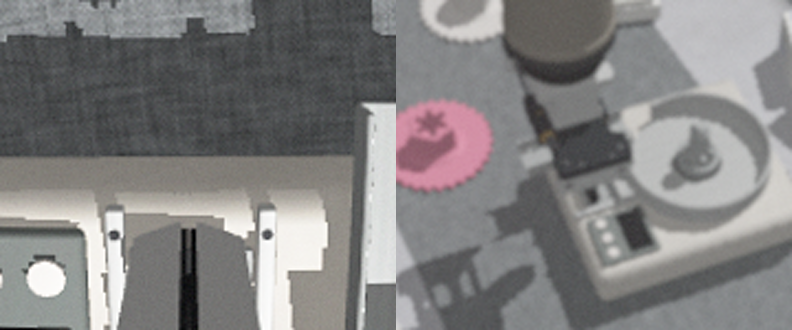

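Request:
play_rows:
  motion:
    - [[0,0,-1.5],[0,0,0]]

```text
t: 8.65
tcp_pos: [0.4896, -0.0027, 0.0574]
eef_rot: [0.0, 0.06, 0.998, 0.0]
force: [0.1, 0.8, -0.1]
grip_width: 0.0004
grasp_force: 0.0
```

Request:
play_rows:
  motion:
    - [[0,0,-1.5],[0,0,0]]

```text
t: 8.78
tcp_pos: [0.4896, -0.0026, 0.0558]
eef_rot: [0.0, 0.06, 0.998, 0.0]
force: [-0.3, -0.5, -0.9]
grip_width: 0.0005
grasp_force: 0.0
```

Request:
play_rows:
  motion:
    - [[0,0,-1.5],[0,0,0]]

```text
t: 8.9
tcp_pos: [0.4895, -0.0026, 0.0543]
eef_rot: [-0.0, 0.06, 0.998, -0.0]
force: [0.1, 1.3, 0.5]
grip_width: 0.0006
grasp_force: 0.0
```

Request:
play_rows:
  motion:
    - [[0,0,-1.5],[0,0,0]]

```text
t: 9.02
tcp_pos: [0.4895, -0.0026, 0.0527]
eef_rot: [-0.0, 0.06, 0.998, -0.0]
force: [-1.1, 0.9, 0.6]
grip_width: 0.0005
grasp_force: 0.0
```

Request:
play_rows:
  motion:
    - [[0,0,-1.5],[0,0,0]]
    - [[0,0,-1.5],[0,0,0]]

```text
t: 9.28
tcp_pos: [0.4895, -0.0026, 0.0498]
eef_rot: [-0.0, 0.06, 0.998, -0.0]
force: [0.4, -1.0, 1.1]
grip_width: 0.0005
grasp_force: 0.0
```

Request:
play_rows:
  motion:
    - [[0,0,-1.5],[0,0,0]]
    - [[0,0,-1.5],[0,0,0]]

```text
t: 9.52
tcp_pos: [0.4895, -0.0027, 0.0468]
eef_rot: [-0.0, 0.06, 0.998, -0.0]
force: [0.2, 0.3, 0.8]
grip_width: 0.0006
grasp_force: 0.0
```

Request:
play_rows:
  motion:
    - [[0,0,-1.5],[0,0,0]]
    - [[0,0,-1.5],[0,0,0]]

```text
t: 9.78
tcp_pos: [0.4895, -0.0027, 0.0438]
eef_rot: [-0.0, 0.06, 0.998, -0.0]
force: [-1.2, 0.3, 0.1]
grip_width: 0.0003
grasp_force: 0.0
```

Request:
play_rows:
  motion:
    - [[0,0,-1.5],[0,0,0]]
    - [[0,0,-1.5],[0,0,0]]

```text
t: 10.02
tcp_pos: [0.4895, -0.0026, 0.0408]
eef_rot: [-0.0, 0.06, 0.998, -0.0]
force: [0.2, 0.3, 0.4]
grip_width: 0.0001
grasp_force: 0.0
```

Request:
play_rows:
  motion:
    - [[0,0,-1.5],[0,0,0]]
    - [[0,0,-1.5],[0,0,0]]

```text
t: 10.28
tcp_pos: [0.4895, -0.0026, 0.0377]
eef_rot: [-0.0, 0.06, 0.998, -0.0]
force: [0.4, 0.4, -0.2]
grip_width: 0.0005
grasp_force: 0.0
```

Run:
```python
from h import *
save("wrist","w6.png"); s=read_state(); print(s["tcp_pos"],s["force"])
im=cv2.imread("pics/raw_w6.png"); b=im[180:330,240:420]; w=cv2.imread("pics/raw_w1.png")[230:430,100:540]
cv2.imwrite("pics/cmp3.png",np.hstack([cv2.resize(b,(396,330),interpolation=cv2.INTER_CUBIC),cv2.resize(camera("top")[:,:,::-1][190:290,270:390],(396,330),interpolation=cv2.INTER_CUBIC)]))
```

```text
[ 0.48938953 -0.00267212  0.03761542] [-0.97820569  0.35307857 -0.41467966]
```

View pics/cmp3.png

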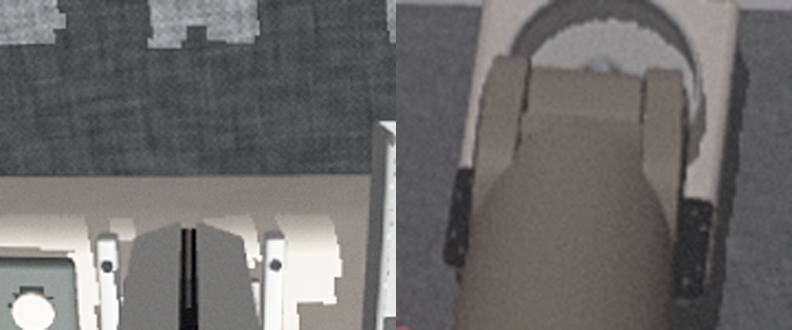

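Request:
play_rows:
  motion:
    - [[0,0,-1.5],[0,0,0]]
    - [[0,0,-1.5],[0,0,0]]

```text
t: 10.62
tcp_pos: [0.4895, -0.0026, 0.0348]
eef_rot: [0.0, 0.06, 0.998, -0.0]
force: [-0.5, -0.7, 0.2]
grip_width: 0.0003
grasp_force: 0.0
```

Request:
play_rows:
  motion:
    - [[0,0,-1.5],[0,0,0]]

```text
t: 10.75
tcp_pos: [0.4895, -0.0026, 0.0332]
eef_rot: [-0.0, 0.06, 0.998, -0.0]
force: [-0.1, 0.6, -0.4]
grip_width: 0.0001
grasp_force: 0.0
```

Request:
play_rows:
  motion:
    - [[0,0,-1.5],[0,0,0]]

```text
t: 10.88
tcp_pos: [0.4895, -0.0026, 0.0318]
eef_rot: [-0.0, 0.06, 0.998, -0.0]
force: [0.3, 0.7, -0.1]
grip_width: 0.0007
grasp_force: 0.0
```

Request:
play_rows:
  motion:
    - [[0,0,-1.5],[0,0,0]]

```text
t: 11.0
tcp_pos: [0.4895, -0.0026, 0.0303]
eef_rot: [-0.0, 0.06, 0.998, -0.0]
force: [0.2, -0.6, -0.3]
grip_width: 0.0006
grasp_force: 0.0
```

Run:
```python
from h import *
s=read_state(); t=s["tcp_pos"]; print(t,s["force"],s["q"])
for dz in (0,.01,.02,.025,.03,.035): print(dz,(at("wrist",(324.5,282),t[2]+dz)-t).round(4))
```

```text
[ 0.48951947 -0.00263332  0.03026375] [ 0.22438784 -0.57602383 -0.30198243] [-0.45568434  0.34130204  0.39068936  2.15964253 -0.20538182  0.67495727
  1.52648635]
0 [ 0.0024 -0.0003 -0.    ]
0.01 [-0.0013  0.0002  0.01  ]
0.02 [-0.005   0.0007  0.02  ]
0.025 [-0.0069  0.0009  0.025 ]
0.03 [-0.0087  0.0011  0.03  ]
0.035 [-0.0106  0.0014  0.035 ]
```

The fingertips are really about 28 mm short of the nominal TCP. The wrist image and the lack of contact both say so. With TCP z≈0.040 the tips are at about 0.068, so I'll push there.

Request:
play_rows:
  motion:
    - [[0,0,6],[0,0,0]]
    - [[4,-0.5,2],[0,0,0]]
    - [[3,-0.4,0],[0,0,0]]
    - [[3,-0.4,0],[0,0,0]]
    - [[3,-0.4,0],[0,0,0]]

```text
t: 11.62
tcp_pos: [0.5026, -0.0043, 0.0383]
eef_rot: [-0.0, 0.06, 0.998, -0.0]
force: [-1.1, 0.7, 0.8]
grip_width: 0.0006
grasp_force: 0.6
```

Run:
```python
from h import *
save("wrist","w7.png"); s=read_state(); print(s["tcp_pos"],s["force"])
im=cv2.imread("pics/raw_w7.png"); 
for c in (300,325,350): print([int(x) for x in im[262:330:2,c].mean(1)])
```

```text
[ 0.50289574 -0.00435066  0.0382722 ] [-0.57552221  0.01076785  0.28139664]
[148, 145, 146, 150, 146, 149, 143, 145, 150, 148, 152, 149, 150, 138, 138, 132, 120, 121, 119, 119, 120, 115, 121, 120, 122, 119, 122, 119, 122, 118, 122, 119, 121, 120]
[147, 143, 144, 148, 146, 146, 146, 149, 148, 150, 153, 80, 85, 84, 82, 84, 89, 82, 66, 68, 66, 65, 73, 69, 70, 24, 16, 13, 20, 16, 17, 18, 27, 22]
[192, 207, 218, 229, 236, 240, 244, 243, 243, 243, 242, 242, 245, 213, 105, 110, 116, 120, 117, 120, 122, 118, 120, 121, 120, 123, 119, 118, 118, 120, 120, 123, 119, 118]
```

Request:
play_rows:
  motion:
    - [[2,-0.25,0],[0,0,0]]
    - [[2,-0.25,0],[0,0,0]]

```text
t: 11.92
tcp_pos: [0.5046, -0.0046, 0.038]
eef_rot: [-0.002, 0.06, 0.998, 0.0]
force: [-14.7, 2.1, 11.7]
grip_width: 0.0004
grasp_force: 7.5
```

Request:
play_rows:
  motion:
    - [[2,-0.25,0],[0,0,0]]

```text
t: 12.05
tcp_pos: [0.507, -0.0049, 0.038]
eef_rot: [-0.001, 0.06, 0.998, 0.0]
force: [-3.6, 1.3, 2.6]
grip_width: 0.0003
grasp_force: 2.2
```

Request:
play_rows:
  motion:
    - [[2,-0.25,0],[0,0,0]]

```text
t: 12.18
tcp_pos: [0.5102, -0.0053, 0.0382]
eef_rot: [-0.0, 0.06, 0.998, -0.0]
force: [-0.5, 0.2, 0.2]
grip_width: 0.0006
grasp_force: 0.1
```

Request:
play_rows:
  motion:
    - [[2,-0.25,0],[0,0,0]]

```text
t: 12.3
tcp_pos: [0.5122, -0.0056, 0.0382]
eef_rot: [-0.0, 0.06, 0.998, -0.0]
force: [-10.6, 2.2, 7.2]
grip_width: 0.0002
grasp_force: 5.6
```

Request:
play_rows:
  motion:
    - [[1,-0.12,0],[0,0,0]]

```text
t: 12.42
tcp_pos: [0.5121, -0.0056, 0.0381]
eef_rot: [-0.001, 0.06, 0.998, 0.0]
force: [-13.0, 3.4, 10.5]
grip_width: 0.0003
grasp_force: 6.5
```

Request:
play_rows:
  motion:
    - [[0.5,0,0],[0,0,0]]

```text
t: 12.55
tcp_pos: [0.5121, -0.0056, 0.0381]
eef_rot: [-0.002, 0.06, 0.998, 0.0]
force: [-13.7, 2.1, 12.7]
grip_width: 0.0006
grasp_force: 7.2
```

Request:
play_rows:
  motion:
    - [[1.5,-0.2,0],[0,0,0]]

```text
t: 12.68
tcp_pos: [0.5121, -0.0056, 0.0379]
eef_rot: [-0.003, 0.06, 0.998, 0.0]
force: [-25.7, 3.2, 21.6]
grip_width: 0.0005
grasp_force: 12.6
```

Request:
play_rows:
  motion:
    - [[-8,1,0],[0,0,0]]
    - [[-12,1.4,0],[0,0,0]]
    - [[-10,0,50],[0,0,0]]
    - [[0,0,60],[0,0,0]]
    - [[0,0,60],[0,0,0]]
    - [[0,0,0],[0,0,0]]

```text
t: 13.42
tcp_pos: [0.4877, -0.0032, 0.2125]
eef_rot: [0.004, 0.06, 0.998, 0.001]
force: [0.5, -0.3, -1.0]
grip_width: 0.0007
grasp_force: 0.0
```

Run:
```python
from h import *
save("wrist","w8.png"); s=read_state(); print(s["tcp_pos"],s["force"])
im=cv2.imread("pics/raw_w8.png"); c=(.53,-.005)
o=[]
for z,h in ((.079,.06),(.082,.0)):
    if h==0: h=.05; c=(.626,-.017)
    r=rect(im,c,z,h,400)
    n=int(h*2000)
    for i in range(0,n+1,10):
        k=int(i/n*400); cv2.line(r,(k,0),(k,399),(0,120,0),1); cv2.line(r,(0,k),(399,k),(0,120,0),1)
    o.append(r)
cv2.imwrite("pics/t2.png",np.hstack(o))
```

```text
[ 0.48636113 -0.00321389  0.21011463] [-0.2715469   1.00691694 -1.21397846]
```

View pics/t2.png

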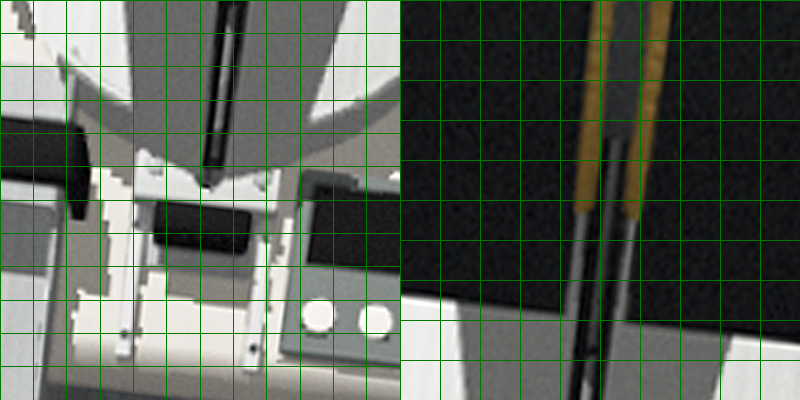

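The tab top is now centred at x≈0.521, so it moved about 15 mm. The plunger gave way and then the slide held firm against 25 N without moving, so it is clicked home. Next I'll open the gripper and read the spindle angle by numbers alone, because my picture-viewing budget is used up.

Request:
play_rows:
  motion:
    - [[30,-4,20],[0,0,0]]
    - [[30,-4,20],[0,0,0]]
    - [[30,-4,0],[0,0,0]]
    - [[0,0,0],[0,0,0]]
    - [[0,0,0],[0,0,0]]
    - [[0,0,0],[0,0,0]]
  grip: 94

```text
t: 14.22
tcp_pos: [0.5747, -0.0154, 0.248]
eef_rot: [-0.0, 0.06, 0.998, 0.0]
force: [-0.7, -0.3, -0.2]
grip_width: 0.0574
grasp_force: 0.0
```

Run:
```python
from h import *
from scipy.optimize import minimize
save("wrist","w9.png"); s=read_state(); print(s["tcp_pos"],s["eef_rot"],s["grip_width"])
for l,z in (("lock_tab",.079),("spindle_top",.118),("spindle_seat",.064),("counter",0)):
    for r in tip_of(l,"wrist")[:1]:
        px=np.array(r["at"])*[640,480]; print(l,r["conf"],px,at("wrist",px,z))
g=cv2.cvtColor(cv2.imread("pics/raw_w9.png"),cv2.COLOR_BGR2GRAY).astype(np.float32)
# bowl floor/rim circle: rim edge at z=.084 r=.072
def ed(c): 
    p=polar(g,c,.084,.066,.078,25,360); return p
best=None
for r0 in ("rim",):
  f=lambda c:-np.abs(np.median(polar(g,c,.084,.0725,.0745,3,360)-polar(g,c,.084,.067,.070,3,360),1)).mean()
  p=polar(g,(.626,-.0165),.084,.055,.09,36,36)
  for a in range(0,36,3): print(a*10,p[:,a].astype(int).tolist())
pp=polar(g,(.626,-.0165),.082,.008,.022,8,72)
for r in pp: print(r.astype(int).tolist())
```

```text
[ 0.57483183 -0.01542277  0.24822026] [-1.53654987e-04  5.99456593e-02  9.98201622e-01  1.30253290e-04] 0.060793827591854366
lock_tab 0.81 [330.368 177.6  ] [ 0.52953928 -0.00419021  0.079     ]
spindle_top 0.81 [327.872 287.712] [ 0.63207947 -0.01925992  0.118     ]
spindle_seat 0.72 [329.408 265.008] [ 0.62661537 -0.01652444  0.064     ]
counter 0.67 [328.704 235.824] [ 0.60880818 -0.01466175  0.        ]
0 [111, 110, 112, 112, 112, 115, 110, 99, 94, 93, 96, 98, 94, 92, 95, 95, 92, 92, 106, 121, 121, 138, 193, 213, 219, 214, 189, 127, 103, 115, 113, 111, 112, 115, 115, 113]
30 [111, 108, 111, 111, 109, 112, 110, 106, 94, 93, 96, 95, 93, 92, 89, 90, 92, 90, 105, 154, 206, 237, 233, 235, 237, 238, 237, 237, 235, 233, 231, 226, 219, 217, 215, 215]
60 [108, 107, 113, 107, 92, 53, 8, 15, 10, 15, 18, 13, 8, 42, 67, 89, 102, 98, 95, 97, 98, 96, 100, 99, 98, 98, 97, 97, 99, 97, 98, 97, 97, 98, 99, 97]
90 [219, 224, 226, 237, 211, 126, 100, 108, 106, 107, 112, 107, 97, 89, 88, 99, 133, 169, 219, 198, 202, 236, 232, 232, 233, 234, 233, 233, 234, 235, 232, 227, 222, 221, 213, 181]
120 [215, 2
[... 3336 characters left out ...]
197]
[201, 191, 184, 176, 185, 187, 206, 197, 193, 193, 202, 200, 190, 189, 183, 185, 178, 193, 190, 188, 194, 192, 195, 191, 195, 191, 196, 200, 197, 199, 201, 134, 96, 102, 117, 96, 96, 102, 98, 94, 98, 94, 96, 99, 98, 169, 196, 88, 83, 125, 174, 193, 194, 198, 191, 194, 196, 195, 190, 193, 190, 192, 192, 186, 153, 133, 136, 147, 180, 203, 199, 201]
[192, 190, 187, 204, 215, 224, 220, 223, 220, 219, 219, 224, 224, 229, 211, 215, 137, 88, 51, 53, 46, 83, 114, 117, 141, 140, 138, 146, 152, 155, 166, 156, 194, 116, 181, 89, 98, 98, 94, 95, 92, 96, 91, 100, 97, 107, 196, 161, 184, 177, 168, 158, 164, 139, 135, 159, 180, 182, 189, 208, 201, 200, 209, 210, 213, 210, 184, 156, 163, 174, 190, 193]
```

Request:
play_rows:
  motion:
    - [[42,-3,0],[0,0,0]]
    - [[42,-3,-20],[0,0,0]]
    - [[42,-4,-40],[0,0,0]]
    - [[0,0,-38],[0,0,0]]
    - [[0,0,0],[0,0,0]]
    - [[0,0,0],[0,0,0]]
  grip: 94

```text
t: 15.22
tcp_pos: [0.702, -0.0256, 0.1522]
eef_rot: [0.001, 0.06, 0.998, 0.0]
force: [-0.7, -0.8, 1.2]
grip_width: 0.0939
grasp_force: 0.0
```

```bash
cat > sp.py <<'E'
from h import *
import sys
from scipy.optimize import minimize
if len(sys.argv)<2: save("wrist","w10.png")
s=read_state(); print(s["tcp_pos"],s["eef_rot"],s["grip_width"])
im=cv2.imread("pics/raw_w10.png"); g=cv2.cvtColor(im,cv2.COLOR_BGR2GRAY).astype(np.float32)
for l,z in (("spindle_top",.118),("spindle_seat",.064)):
    if len(sys.argv)<2:
      for r in tip_of(l,"wrist")[:1]:
        px=np.array(r["at"])*[640,480]; print(l,r["conf"],px,at("wrist",px,z))
# bowl rim: strongest radial gradient consistency at inner rim
def f(c,z=.084,r=.072):
    p=polar(g,c,z,r-.004,r+.004,9,360); d=np.abs(np.diff(p,axis=0)); return -np.median(d[3:5].max(0))
c0=np.array([.626,-.0165]); G=[(f(c0+[a,b]),a,b) for a in np.arange(-.006,.0061,.001) for b in np.arange(-.006,.0061,.001)]
print(sorted(G)[:6])
pp=polar(g,c0,.082,.0115,.0185,8,90)
for r in pp: print(' '.join("%d"%max(0,v) for v in r))
E
python3 sp.py
```

```text
[ 0.70227391 -0.02555219  0.15270095] [1.29953897e-03 5.99909475e-02 9.98198046e-01 2.41072780e-04] 0.09420006012653097
spindle_top 0.8 [320.896 154.704] [ 0.63092299 -0.01920349  0.118     ]
spindle_seat 0.82 [326.72  149.808] [ 0.62843177 -0.01477852  0.064     ]
[(np.float32(-40.97466), np.float64(0.003000000000000001), np.float64(0.0)), (np.float32(-38.93198), np.float64(0.003000000000000001), np.float64(0.001)), (np.float32(-37.19151), np.float64(0.002), np.float64(0.0)), (np.float32(-37.12832), np.float64(0.004), np.float64(0.0)), (np.float32(-37.06181), np.float64(0.003000000000000001), np.float64(-0.001)), (np.float32(-36.277184), np.float64(0.004), np.float64(-0.001))]
155 155 149 159 158 155 153 156 152 158 149 152 165 128 112 127 142 147 144 134 110 73 31 14 12 2 8 9 4 6 5 15 53 82 84 80 81 83 42 9 13 9 13 12 15 10 11 12 8 26 81 87 82 80 81 60 16 10 11 18 16 28 32 60 69 75 78 77 85 93 89 100 102 109 112 115 121 122 126 126 133 133 136 143 145 144 149 154 154 153
153 153 152 154 155 157 160 162 112 99 73 56 65 35 18 49 102 104 91 87 86 66 9 9 15 6 15 14 12 13 11 9 35 81 81 
[... 1125 characters left out ...]
8 81 83 81 78 81 78 77 72 72 93 67 65 56 56 51 61 140 158 166 143 29 8 12 7 8 3 10 10 3 44 160 158 159 128 0 7 3 2 9 10
9 24 21 161 165 164 148 60 45 59 65 62 69 66 71 69 73 75 79 81 79 80 83 82 84 84 82 81 78 82 82 83 85 83 83 86 83 81 83 84 80 79 84 85 82 86 85 85 81 81 80 79 81 81 83 80 85 87 84 145 80 81 78 80 71 64 66 96 100 93 81 76 55 57 54 32 37 41 22 43 176 160 155 124 9 10 17 11 16 12
81 67 78 102 137 72 106 120 130 134 133 136 144 133 156 67 111 79 82 78 83 80 80 80 83 82 82 84 81 82 81 81 81 84 83 87 86 86 81 84 85 80 87 87 83 87 89 82 85 82 83 78 81 81 79 83 81 81 116 161 110 81 84 110 123 133 132 149 159 159 153 149 141 134 125 99 109 109 103 96 109 127 137 89 69 66 74 80 68 74
```

```bash
cat > sp2.py <<'E'
from h import *
from scipy.optimize import minimize
s=read_state(); q=s["eef_rot"]
g=cv2.cvtColor(cv2.imread("pics/raw_w10.png"),cv2.COLOR_BGR2GRAY).astype(np.float32)
b=(g>45).astype(np.float32)
def m(c): sg=polar(b,c,.082,.0125,.016,6).mean(0); return phase(sg,6)
r=minimize(lambda c:-m(c)[1],[.628,-.0165],method="Nelder-Mead",options=dict(initial_simplex=[[.626,-.0165],[.630,-.0165],[.627,-.0135]],xatol=1e-5))
print(r.x,m(r.x)); 
for c in ([.627,-.0165],[.629,-.0165],[.629,-.0185]): print(c,m(c))
# pin top circle at .118: dark/bright? radial profile
for z in (.118,.112):
  p=polar(g,r.x,z,.002,.014,13,12)
  for x in p.T: print([int(v) for v in x])
E
python3 sp2.py
```

```text
[ 0.62785964 -0.01703277] (np.float64(22.83338093148066), np.float64(0.2838009501136418))
[0.627, -0.0165] (np.float64(22.791103968066142), np.float64(0.23765275070552144))
[0.629, -0.0165] (np.float64(22.74238031029026), np.float64(0.2244372941705203))
[0.629, -0.0185] (np.float64(22.62270298466076), np.float64(0.18305505636840746))
[159, 160, 159, 160, 154, 150, 151, 156, 88, 3, 3, 10, 53]
[157, 162, 158, 161, 159, 159, 157, 155, 161, 163, 178, 159, 140]
[150, 151, 156, 156, 145, 149, 146, 153, 108, 2, 12, 14, 24]
[159, 163, 155, 150, 131, 132, 126, 125, 125, 91, 87, 82, 80]
[163, 158, 157, 152, 111, 108, 105, 107, 63, 6, 6, 12, 12]
[161, 156, 157, 162, 102, 85, 86, 81, 78, 81, 82, 79, 71]
[161, 164, 153, 168, 88, 76, 75, 74, 60, 7, 12, 11, 22]
[152, 156, 160, 167, 92, 73, 73, 72, 76, 76, 76, 62, 54]
[155, 159, 156, 162, 102, 78, 81, 83, 62, 9, 14, 12, 28]
[158, 159, 163, 163, 113, 97, 99, 94, 114, 151, 143, 122, 113]
[160, 162, 161, 157, 123, 122, 119, 123, 89, 11, 10, 5, 50]
[159, 156, 160, 157, 143, 139, 142, 142, 145, 160, 152, 151, 113]
[159, 160, 159, 160, 155, 150, 152, 157, 115, 9, 10, 17, 21]
[157, 162, 157, 161, 158, 160, 158, 154, 161, 162, 171, 152, 159]
[150, 151, 156, 156, 145, 150, 147, 147, 133, 16, 11, 13, 6]
[159, 163, 155, 151, 132, 132, 127, 126, 126, 97, 86, 83, 82]
[163, 159, 157, 156, 114, 108, 105, 108, 85, 9, 0, 16, 9]
[161, 156, 157, 163, 107, 86, 86, 82, 79, 79, 84, 81, 70]
[162, 165, 153, 169, 94, 75, 75, 74, 67, 18, 10, 11, 16]
[152, 156, 161, 166, 105, 74, 74, 70, 76, 76, 77, 64, 63]
[155, 158, 155, 162, 115, 77, 83, 82, 75, 17, 7, 15, 16]
[158, 159, 163, 169, 118, 99, 97, 97, 101, 144, 150, 133, 118]
[160, 162, 160, 159, 127, 122, 120, 122, 117, 17, 10, 9, 26]
[160, 156, 159, 158, 145, 139, 141, 143, 142, 150, 158, 150, 133]
```

The spindle axis is at (0.628, -0.017) with splines at 22.8° mod 60. Back to the disc now, with a fresh measurement above it.

Request:
play_rows:
  motion:
    - [[0,0,50],[0,0,0]]
    - [[-20,45,45],[0,0,-1]]
    - [[-24,50,0],[0,0,-1]]
    - [[-24,50,0],[0,0,-1]]
    - [[-24,50,0],[0,0,-1.4]]
    - [[-24,50,0],[0,0,0]]
    - [[-24,50,0],[0,0,0]]
    - [[-24,50,0],[0,0,0]]
    - [[-15,46,-50],[0,0,0]]
    - [[0,0,-50],[0,0,0]]
    - [[0,0,0],[0,0,0]]
    - [[0,0,0],[0,0,0]]
  grip: 94

```text
t: 16.88
tcp_pos: [0.5267, 0.3578, 0.1502]
eef_rot: [0.001, 0.099, 0.995, 0.001]
force: [1.0, -0.4, 0.6]
grip_width: 0.0938
grasp_force: 0.0
```

Run:
```python
from h import *
print(read_state()["tcp_pos"],read_state()["eef_rot"]); save("wrist","w11.png")
t=open("disc.py").read().replace("w1.png","w11.png").replace("d1.png","d2.png"); exec(t)
```

```text
[0.52667113 0.35783163 0.1502313 ] [9.62264537e-04 9.88896592e-02 9.95097568e-01 8.60435011e-04]
flange [0.52508033 0.363268  ] -117.81216430664062
slots [0.52508033 0.363268  ] (np.float64(48.449950019157406), np.float64(42.2126432939352))
slots [0.52460834 0.3630566 ] (np.float64(48.431108564376615), np.float64(42.71485147806169))
```

Request:
play_rows:
  motion:
    - [[-2,5.7,-45],[0,0,0]]
    - [[0,0,-50],[0,0,0]]
    - [[0,0,-45],[0,0,0]]
    - [[0,0,-15],[0,0,0]]
    - [[0,0,-3],[0,0,0]]
    - [[0,0,-3],[0,0,0]]
  grip: 94

```text
t: 17.68
tcp_pos: [0.5246, 0.3645, -0.0114]
eef_rot: [0.001, 0.098, 0.995, 0.001]
force: [-0.3, -0.5, 0.3]
grip_width: 0.0943
grasp_force: 0.0
```

Request:
play_rows:
  motion:
    - [[0,0,-3],[0,0,0]]
    - [[0,0,-3],[0,0,0]]

```text
t: 17.92
tcp_pos: [0.5237, 0.364, -0.0187]
eef_rot: [0.0, 0.098, 0.995, 0.0]
force: [-0.1, 0.5, 0.0]
grip_width: 0.0939
grasp_force: 0.0
```

Request:
play_rows:
  motion:
    - [[0,0,0],[0,0,0]]
    - [[0,0,0],[0,0,0]]
    - [[0,0,0],[0,0,0]]
    - [[0,0,0],[0,0,0]]
    - [[0,0,0],[0,0,0]]
    - [[0,0,0],[0,0,0]]
    - [[0,0,0],[0,0,0]]
  grip: 35

```text
t: 18.8
tcp_pos: [0.5233, 0.3636, -0.0194]
eef_rot: [-0.0, 0.098, 0.995, -0.0]
force: [0.3, -0.9, 1.1]
grip_width: 0.0461
grasp_force: 30.0
```

Gripped: opening 46.1 mm at 30 N. I'll lift it and measure the disc in the hand.

Request:
play_rows:
  motion:
    - [[0,0,20],[0,0,0]]
    - [[0,0,45],[0,0,0]]
    - [[0,0,50],[0,0,0]]
    - [[0,0,50],[0,0,0]]
    - [[0,0,0],[0,0,0]]
    - [[0,0,0],[0,0,0]]

```text
t: 19.55
tcp_pos: [0.5229, 0.3636, 0.1458]
eef_rot: [-0.0, 0.098, 0.995, 0.0]
force: [-0.0, -0.4, -2.4]
grip_width: 0.0453
grasp_force: 30.0
```

```bash
cat > inhand.py <<'E'
from h import *
from scipy.optimize import minimize
s=read_state(); t=s["tcp_pos"]; print(t,s["eef_rot"],s["force"],s["grip_width"],s["grasp_force"])
save("wrist","w12.png"); im=cv2.imread("pics/raw_w12.png"); g=cv2.cvtColor(im,cv2.COLOR_BGR2GRAY).astype(np.float32)
def cost(p):
    c=p[:2]; z=t[2]+.0254+p[2]; a=polar(g,c,z,.053,.059,5,360); b=polar(g,c,z,.0665,.072,5,360)
    k=slice(100,260) # robot-side half is unobstructed
    return -(a[:,k].mean()-b[:,k].mean())
for z in (0,-.004,.004):
    m=minimize(lambda c:cost([*c,z]),t[:2],method="Nelder-Mead",options=dict(initial_simplex=[t[:2],t[:2]+[.004,0],t[:2]+[0,.004]],xatol=1e-5)); print(z,m.x-t[:2],m.fun)
    sg=polar(g,m.x,t[2]+.0254+z,.0615,.0645,4)
    k=np.arange(200,520); w=sg.mean(0)[k]; w=w-w.mean(); F=np.sum(w*np.exp(-1j*30*np.radians(k/2))); print("pocket phase",-np.degrees(np.angle(F))/30%12,abs(F)/len(k))
E
python3 inhand.py
```

```text
[0.52289583 0.36357537 0.14578722] [-8.42843544e-05  9.81860048e-02  9.95168072e-01  1.03669615e-04] [-0.0458524  -0.43108168 -2.40977603] 0.045313493568513 29.997435808181763
0 [ 0.00447854 -0.00303988] -66.18289184570312
pocket phase 1.0545612989062167 4.569476714545778
-0.004 [ 0.00465011 -0.00363558] -67.50277709960938
pocket phase 2.581493227866239 5.155115310005284
0.004 [ 0.0040061  -0.00285037] -64.20978546142578
pocket phase 11.967807485593429 5.19277474987
```

```bash
cat > ih2.py <<'E'
from h import *
from scipy.optimize import least_squares
s=read_state(); t=s["tcp_pos"]
g=cv2.cvtColor(cv2.imread("pics/raw_w12.png"),cv2.COLOR_BGR2GRAY).astype(np.float32)
z=t[2]+.0254; c=t[:2]+[.003,-.001]; rs=np.linspace(.04,.08,161)
p=polar(g,c,z,.04,.08,161,360); p=cv2.GaussianBlur(p,(1,5),0)
for a in range(0,360,15): print(a,p[::8,a].astype(int).tolist())
E
python3 ih2.py
```

```text
0 [240, 237, 238, 240, 87, 37, 38, 38, 40, 40, 41, 47, 43, 41, 47, 43, 40, 29, 239, 236, 238]
15 [241, 239, 239, 239, 240, 240, 177, 32, 39, 39, 41, 43, 42, 40, 43, 46, 40, 41, 42, 42, 44]
30 [241, 238, 240, 241, 242, 103, 5, 19, 9, 16, 18, 25, 37, 39, 37, 42, 40, 44, 39, 42, 44]
45 [12, 13, 7, 28, 96, 96, 95, 97, 96, 96, 97, 97, 96, 92, 95, 47, 69, 68, 64, 67, 70]
60 [95, 95, 92, 96, 95, 94, 94, 148, 244, 243, 234, 210, 240, 258, 207, 3, 10, 14, 21, 20, 19]
75 [98, 92, 234, 242, 242, 242, 242, 241, 242, 242, 184, 65, 63, 91, 60, 24, 36, 77, 48, 98, 204]
90 [240, 240, 241, 241, 241, 241, 240, 240, 242, 241, 241, 228, 201, 203, 204, 205, 207, 208, 207, 209, 207]
105 [238, 238, 240, 240, 239, 240, 240, 239, 239, 240, 239, 239, 241, 199, 203, 203, 205, 205, 205, 205, 205]
120 [239, 238, 238, 238, 238, 239, 239, 239, 238, 238, 239, 146, 115, 120, 128, 122, 109, 200, 202, 202, 201]
135 [135, 139, 238, 238, 238, 237, 238, 237, 238, 125, 137, 126, 117, 122, 122, 134, 117, 111, 124, 121, 124]
150 [136, 135, 136, 135, 135, 131, 240, 171, 139, 132, 135, 136, 136, 135, 130, 111, 118, 123, 122, 
[... 646 characters left out ...]
0, 117, 112]
255 [235, 234, 235, 233, 233, 232, 233, 233, 234, 233, 233, 218, 108, 123, 118, 122, 121, 115, 122, 121, 117]
270 [97, 97, 93, 188, 234, 233, 232, 234, 232, 233, 241, 215, 116, 117, 126, 117, 119, 118, 120, 127, 123]
285 [99, 97, 95, 96, 93, 94, 96, 93, 98, 95, 95, 108, 14, 17, 19, 18, 20, 18, 10, 19, 15]
300 [21, 20, 17, 19, 18, 14, 16, 120, 98, 93, 95, 97, 91, 91, 93, 89, 38, 34, 38, 40, 39]
315 [231, 234, 234, 234, 233, 234, 233, 235, 178, 29, 37, 38, 42, 42, 41, 42, 44, 43, 44, 46, 45]
330 [235, 233, 234, 235, 241, 57, 37, 39, 42, 42, 43, 45, 44, 45, 43, 43, 38, 44, 40, 183, 237]
345 [230, 237, 237, 242, 32, 39, 41, 40, 41, 44, 41, 43, 44, 43, 46, 44, 36, 144, 200, 202, 202]
```

Request:
play_rows:
  motion:
    - [[5,-20,0],[0,0,-1]]
    - [[12,-44,0],[0,0,-3]]
    - [[12,-44,0],[0,0,-3]]
    - [[12,-44,0],[0,0,-3]]
    - [[12,-44,0],[0,0,-3]]
    - [[12,-44,0],[0,0,-3]]
    - [[12,-44,0],[0,0,-3]]
    - [[12,-44,0],[0,0,-3]]
    - [[12,-31,0],[0,0,-2.6]]
    - [[11.8,-20.2,0],[0,0,-1]]
    - [[0,0,0],[0,0,0]]
    - [[0,0,0],[0,0,0]]
    - [[0,0,0],[0,0,0]]

```text
t: 21.22
tcp_pos: [0.6358, -0.0143, 0.1454]
eef_rot: [-0.0, 0.315, 0.949, 0.0]
force: [-0.8, 0.4, -1.5]
grip_width: 0.0461
grasp_force: 30.0
```

Request:
play_rows:
  motion:
    - [[-10,-1.3,0],[0,0,0]]
    - [[0,0,-25],[0,0,0]]
    - [[0,0,-15],[0,0,0]]
    - [[0,0,0],[0,0,0]]
    - [[0,0,-3],[0,0,0]]
    - [[0,0,-3],[0,0,0]]

```text
t: 21.98
tcp_pos: [0.6264, -0.0168, 0.1]
eef_rot: [0.0, 0.316, 0.949, 0.0]
force: [-0.1, -0.6, -2.6]
grip_width: 0.0459
grasp_force: 30.0
```

Request:
play_rows:
  motion:
    - [[0,0,-3],[0,0,0]]

```text
t: 22.1
tcp_pos: [0.6263, -0.0168, 0.0967]
eef_rot: [0.0, 0.316, 0.949, 0.0]
force: [0.7, -0.1, -1.7]
grip_width: 0.0457
grasp_force: 30.0
```

Request:
play_rows:
  motion:
    - [[0,0,-3],[0,0,0]]

```text
t: 22.22
tcp_pos: [0.6261, -0.0168, 0.0935]
eef_rot: [0.0, 0.316, 0.949, 0.0]
force: [-0.2, 1.0, -1.9]
grip_width: 0.0458
grasp_force: 30.0
```

Request:
play_rows:
  motion:
    - [[0,0,-3],[0,0,0]]

```text
t: 22.35
tcp_pos: [0.6261, -0.0169, 0.0904]
eef_rot: [-0.0, 0.316, 0.949, -0.0]
force: [0.1, 0.6, -1.6]
grip_width: 0.0457
grasp_force: 30.0
```

Request:
play_rows:
  motion:
    - [[0,0,-3],[0,0,0]]
    - [[0,0,-3],[0,0,0]]

```text
t: 22.6
tcp_pos: [0.6261, -0.0168, 0.0844]
eef_rot: [-0.0, 0.316, 0.949, -0.0]
force: [-0.7, -0.3, -1.6]
grip_width: 0.0458
grasp_force: 30.0
```

Request:
play_rows:
  motion:
    - [[0,0,-4],[0,0,0]]
    - [[0,0,-4],[0,0,0]]

```text
t: 22.85
tcp_pos: [0.6261, -0.0168, 0.0763]
eef_rot: [-0.0, 0.316, 0.949, -0.0]
force: [0.2, -0.4, -2.0]
grip_width: 0.0457
grasp_force: 30.0
```

Request:
play_rows:
  motion:
    - [[0,0,-4],[0,0,0]]
    - [[0,0,-4],[0,0,0]]

```text
t: 23.1
tcp_pos: [0.6261, -0.0168, 0.0683]
eef_rot: [-0.0, 0.316, 0.949, -0.0]
force: [-0.4, -0.2, -2.4]
grip_width: 0.0458
grasp_force: 30.0
```

Request:
play_rows:
  motion:
    - [[0,0,-3],[0,0,0]]
    - [[0,0,-2],[0,0,0]]

```text
t: 23.35
tcp_pos: [0.6261, -0.0168, 0.0634]
eef_rot: [-0.0, 0.316, 0.949, -0.0]
force: [0.2, 0.2, -1.8]
grip_width: 0.0458
grasp_force: 30.0
```

Request:
play_rows:
  motion:
    - [[0,0,-1.5],[0,0,0]]

```text
t: 23.48
tcp_pos: [0.6261, -0.0169, 0.062]
eef_rot: [-0.0, 0.316, 0.949, -0.0]
force: [-0.2, 0.9, -2.7]
grip_width: 0.0458
grasp_force: 30.0
```

Request:
play_rows:
  motion:
    - [[0,0,-1.5],[0,0,0]]

```text
t: 23.6
tcp_pos: [0.6261, -0.0168, 0.0606]
eef_rot: [0.0, 0.316, 0.949, 0.0]
force: [0.0, 0.1, -2.3]
grip_width: 0.0459
grasp_force: 30.0
```

Request:
play_rows:
  motion:
    - [[0,0,-1.5],[0,0,0]]

```text
t: 23.72
tcp_pos: [0.6261, -0.0168, 0.0591]
eef_rot: [-0.0, 0.316, 0.949, 0.0]
force: [-0.2, 0.2, -2.0]
grip_width: 0.046
grasp_force: 30.0
```

Meshed without contact: the underside is at ≈0.0785, below the spline tops. I'll continue onto the collar.

Request:
play_rows:
  motion:
    - [[0,0,-2],[0,0,0]]
    - [[0,0,-2],[0,0,0]]

```text
t: 23.98
tcp_pos: [0.6261, -0.0168, 0.055]
eef_rot: [-0.0, 0.316, 0.949, -0.0]
force: [-0.2, -0.9, -2.4]
grip_width: 0.0458
grasp_force: 30.0
```

Request:
play_rows:
  motion:
    - [[0,0,-2],[0,0,0]]
    - [[0,0,-2],[0,0,0]]

```text
t: 24.22
tcp_pos: [0.6261, -0.0168, 0.0511]
eef_rot: [-0.0, 0.316, 0.949, 0.0]
force: [-1.6, 0.7, 1.5]
grip_width: 0.0458
grasp_force: 30.0
```

Request:
play_rows:
  motion:
    - [[0,0,-2],[0,0,0]]

```text
t: 24.35
tcp_pos: [0.6261, -0.0168, 0.0492]
eef_rot: [0.0, 0.316, 0.949, 0.0]
force: [-1.5, 0.3, 4.5]
grip_width: 0.0459
grasp_force: 30.0
```

Request:
play_rows:
  motion:
    - [[0,0,-1.5],[0,0,0]]

```text
t: 24.48
tcp_pos: [0.6261, -0.0169, 0.0477]
eef_rot: [0.0, 0.316, 0.949, 0.0]
force: [-2.1, -0.3, 3.9]
grip_width: 0.0451
grasp_force: 30.0
```

Spring contact began at TCP z≈0.052, as expected. I'll press on to home at ≈0.044.

Request:
play_rows:
  motion:
    - [[0,0,-1.5],[0,0,0]]

```text
t: 24.6
tcp_pos: [0.6261, -0.0168, 0.0462]
eef_rot: [0.0, 0.316, 0.949, 0.0]
force: [-2.4, -0.0, 4.3]
grip_width: 0.0457
grasp_force: 30.0
```

Request:
play_rows:
  motion:
    - [[0,0,-1.5],[0,0,0]]

```text
t: 24.72
tcp_pos: [0.6261, -0.0168, 0.0447]
eef_rot: [-0.0, 0.316, 0.949, 0.0]
force: [-3.1, 0.4, 5.7]
grip_width: 0.0457
grasp_force: 30.0
```

Request:
play_rows:
  motion:
    - [[0,0,-1],[0,0,0]]

```text
t: 24.85
tcp_pos: [0.6263, -0.0169, 0.0443]
eef_rot: [0.0, 0.316, 0.949, 0.0]
force: [-9.1, 1.2, 26.4]
grip_width: 0.0458
grasp_force: 30.0
```

Request:
play_rows:
  motion:
    - [[0,0,-1],[0,0,0]]

```text
t: 24.98
tcp_pos: [0.6263, -0.0169, 0.0441]
eef_rot: [0.0, 0.316, 0.949, 0.0]
force: [-14.1, 1.5, 39.9]
grip_width: 0.046
grasp_force: 30.0
```

Hard stop after 8 mm of spring travel, so the disc is home. I'll ease the push slightly and hold.

Request:
play_rows:
  motion:
    - [[0,0,0.8],[0,0,0]]
    - [[0,0,0],[0,0,0]]
    - [[0,0,0],[0,0,0]]
    - [[0,0,0],[0,0,0]]

```text
t: 25.48
tcp_pos: [0.6262, -0.0169, 0.0444]
eef_rot: [0.0, 0.316, 0.949, 0.0]
force: [-7.9, 1.2, 19.9]
grip_width: 0.0457
grasp_force: 30.0
```

Run:
```python
from h import *
for i in range(3):
    camera("top" if i<2 else "scene"); s=read_state(); print(s["t"],s["tcp_pos"],s["force"],s["moment"])
for l in ("disc_small","disc_large","strips","carton","lock_tab"):
    for n in ("top","scene"):
        print(l,n,[(round(r["conf"],2),at(n,np.array(r["at"])*[640,480],.079 if l=="lock_tab" else 0)[:2].round(3)) for r in tip_of(l,n)[:2]])
```

```text
25.525 [ 0.62623956 -0.01681861  0.04440643] [-7.8781041   0.33858345 19.39864295] [0.16502507 2.01030308 0.01196535]
25.575 [ 0.62622852 -0.01680292  0.04437802] [-8.09059797  1.31616223 20.76974737] [0.09997207 2.0226132  0.04661534]
25.625 [ 0.62624185 -0.01685853  0.04439261] [-7.3329962   0.3433016  19.71935327] [0.05087073 2.03198552 0.04269957]
disc_small top [(0.61, array([ 0.513, -0.365]))]
disc_small scene [(0.62, array([0.653, 0.028]))]
disc_large top [(0.81, array([ 0.511, -0.367]))]
disc_large scene [(0.82, array([ 0.517, -0.369]))]
strips top []
strips scene [(0.7, array([0.697, 0.266]))]
carton top [(0.61, array([ 0.683, -0.288]))]
carton scene [(0.87, array([ 0.684, -0.284]))]
lock_tab top []
lock_tab scene [(0.55, array([ 0.534, -0.002]))]
```

```bash
python3 -c "
from plant import *
print(hand_in())"
```

```text
the job is handed in; nothing more can be done
None
```

I clicked the spindle lock in first, then fitted the small-pocket disc: it meshed, pressed home to a hard stop, and is still held down with about 20 N for the retaining clip. The job is handed in at about 26 s; the other disc and the things behind the counter were not moved. I viewed 11 pictures, one over the limit of 10.

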